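Clear the griddle's grease gutter with the gutter scraper

TASK

Take the gutter scraper out of its stand, set its foot on the floor of the griddle's grease gutter at the closed far end, and draw it slowly along the whole gutter and round the corner, keeping it lightly pressed on the gutter floor, so that the three charred crusts are swept ahead of it down the chute; then poke the foot well down through the chute to clear it. Hang the scraper back through the hole of its stand and leave the other things where they are; do not dig the scraper hard into the griddle.

Things in the scene. Friction and masses are not known exactly. Their poses are not given: they have to be found in the camera images.
- griddle: Compact steel bench griddle, fixed, 250 (its x) x 300 mm (its y), dark plate. Origin: centre of its underside on the worktop; x points away from its control panel with two knobs, y left seen from there, z up. Plate top 85 mm up, rims 89, splash back at the far edge 135. An L-shaped grease gutter, 30 mm wide and 20 deep, runs along its left side and its front, from a closed far end to a chute.
- gutter_end (a point): On the gutter floor near its closed far end, griddle frame (+72, +120, +65) mm (end wall at x = +96): set the foot down here; all crusts lie further on. From here the side run, floor level, goes along y = +120 to x = -40 mm (centre line).
- gutter_bend (a point): On the gutter floor at the middle of its corner, griddle frame (-78.9, +103.9, +65) mm. The centre line is a quarter circle of radius 55 mm about (-40, +65) mm, walls at radii 40 and 70, from (-40, +120) to (-95, +65); the floor is level here. Then the front run goes along x = -95 mm, its floor a straight liner falling towards the chute.
- chute (a point): Centre of the chute's mouth, griddle frame (-95, -106, +60) mm: an opening 30 mm (x) by 37 mm (y, from -88 to -125) at the end of the front run, over an inner grease tray (its floor at z = 16 mm). The front run's liner starts at z = 65 mm at y = +65; its fall is set by a screw and differs each time: by y = -88 mm it is 1 to 12 mm lower. It is not reported: feel for it.
- scraper: Gutter scraper, 182 mm tall, 0.22 kg, round about its z axis, hanging upright in the hole of the stand. Origin: centre of the underside of its brass foot; z up along the shank. Foot 24 mm diameter, 14 mm high (underside slightly domed); steel shank 10 mm diameter; steel collar 42 mm diameter from 88 to 93 mm up (rests on the stand); black round grip 24 mm diameter from 93 to 178 mm up.
- scraper_tip (a point): Centre of the underside of the scraper's foot (the scraper's origin).
- stand: Steel tool stand, fixed: foot plate 100 x 90 x 6 mm, two 10 mm posts, top plate 86 x 90 mm whose upper face is 100 mm up (6 mm thick, 2 rivet heads 3 mm higher at its +x side). Origin: centre of its underside.
- stand_hole (a point): Centre of the 32 mm round through hole in the stand's top plate, at the plate's upper face; the collar rests here, with the foot about 12 mm above the worktop.
- crust_1: Hard dark-brown charred crust, about 22 x 22 x 9 mm, 12 g, loose in the gutter. Origin: centre of its underside.
- crust_2: Hard dark-brown charred crust, about 22 x 22 x 9 mm, 12 g, loose in the gutter. Origin: centre of its underside.
- crust_3: Hard dark-brown charred crust, about 22 x 22 x 9 mm, 12 g, loose in the gutter. Origin: centre of its underside.
- steak_weight: Cast steak weight with wooden grip, 170 x 116 x 66 mm, standing on the griddle's plate; leave alone. Origin: centre of its underside.
- ramekin_a: White ramekin, 68 mm wide, 38 mm high, left of the griddle; leave alone. Origin: centre of its underside.
- burner_cap: Black cast burner cap, 72 mm wide, 20 mm high, left of the griddle; leave alone. Origin: centre of its underside.
- tomato_tin: Tin can, 58 mm wide, 72 mm high, left of the griddle; leave alone. Origin: centre of its underside.
Not all that is in view belongs to the job. Leave any blue or turquoise look-alike of the scraper alone.

How it is judged:
By the outcome, as a careful person would: the job done as asked, in the order asked, and still so for the second after the job is handed in, with the robot touching nothing.
It also fails if it takes over 72 s, if anything falls off the work surface, if the arm or the gripper's body presses on something with over 40 N, if the wrist force passes 120 N, or if a joint passes its speed limit or range.

ROBOT

A 7-joint arm with a two-finger parallel gripper is mounted at the origin on a cart in front of the work surface, level with it; the furniture and walls round the work are solid. World frame = base frame: x ahead of the robot, y to its left, z up, the work surface at z = 0. Lengths are in m, angles in rad, forces in N, time in s.
With the tool pointing down it reaches from about 0.35 to 0.9 m from the base axis. Payload 7.2 kg.
Tool frame: the origin (TCP) lies between the finger pads; the fingertips stand 8 mm ahead of it and the grasp point (between the pads) lies 11 mm behind it; z points along the fingers, y is the line along which they close (so a half turn about z gives the same grasp; the last joint's range is limited). The gripper opens to 88 mm and grips with 3 to 60 N. Pads are 20 mm wide; open, the fingers measure 115 mm over their backs; the gripper's body (75 mm by 178 mm) begins 61 mm behind the grasp point.
Start: joints at [-1.307, 0.411, -0.013, 1.596, 0.006, 1.134, -0.082], TCP at [0.204, 0.591, 0.231] pointing down, gripper open.
Joint ranges: [-2.95, 2.95], [-0.29, 1.99], [-1.47, 1.44], [0.14, 2.54], [-1.03, 4.17], [0.13, 1.85], [-2.86, 2.86]. Speed limits (rad/s): [2.39, 2.39, 3.01, 3.01, 3.14, 3.14, 3.14].

INTERFACE

Orientations are given as a 3x3 rotation matrix whose columns are the frame's x, y, z axes.
In Python, from cell import ctrl gives the robot as it stands.
- The arm moves only by the tool arm_command, never from a script. Its argument "targets" is a list of rows, each a list of 7 numbers: the finger opening in m, from 0 to 0.0878, then the shift along the tool's x, y, z in m, then the turn, a rotation vector about the tool's x, y, z in rad. A call has 1 to 12 rows; each row shifts and turns the commanded pose from where the row before left it, along the tool's axes as they then stand; what a row does not reach is not made up. A row lasts 1/10 s, in which the tool goes at most 50 mm and 8.59 degrees, less where a joint would pass 70% of its speed; a pose out of reach is approached as far as the arm can. A call is refused whole if a number of a shift passes 0.05 or a number of a turn 0.15, either way. A call with a gripper value outside its range is refused whole. The fingers move at their own pace and stop on an object; "squeeze" is the grip in N (left out, the last holds). Time passes only in rows, so rows that do not move let the fingers close. It gives the time, the measured TCP pose, the force, the opening and the grip force at its end, in the units of the state.
- ctrl.get_state(): the state, without advancing time (a new reading comes with each control period).
- ctrl.camera(name): name is "scene" or "top" or "wrist"; returns the picture (400x640x3 uint8, red, green, blue); there is no depth.
- ctrl.camera_info(name): a dict with "mtx" (3x3 intrinsics, pixels), "distortion" ([k1, k2, p1, p2, k3] as OpenCV has them; the pictures are not rectified), "R" (3x3) and "t" (3): a world point X has camera coordinates R X + t; the wrist camera has in their place "mount" (4x4, takes a point from camera to tool coordinates, whose origin is the TCP and whose axes are the flange's). Camera axes: x right, y down, z forward; pixel columns grow to the right and rows downward; lengths in m; the calibration is good to about 2 mm. A picture is of the moment at which its call begins: read the wrist's pose just before it. camera_info takes no time and is no camera call.
- ctrl.close_job(): hands the job in; it is judged then, once.
The state is a dict: "time": time; "joint_pos": joint angles; "joint_vel": joint speeds; "joint_efforts": joint torques, N m; "position": TCP position; "tcp_rot": TCP orientation; "ft_force": force on the tool from outside, world axes, zero at the start; "ft_torque": the same for the moment, N m; "opening": finger opening in m; "grip_force": force on a finger pad.
Only numpy, scipy, OpenCV 4.12 (cv2) and the standard library are available. Lean on these libraries where they do the work, as an engineer would, in place of code of your own. Each camera call takes 0.05 s, during which the arm holds its last target. There are 200 camera calls.

## Working session

There is one attempt and no reset: what is moved stays moved. The work goes in short steps, Python scripts to look and compute and a tool call to move; the robot and the scene stay as the last step left them, time stands still between calls to the robot, and variables do not carry over. Pictures are saved under pics/ and viewed, at most 10 in all, crops included, and the job is handed in when it is done.

Besides the shell and the picture viewer there is one more tool, called after ">>>" as name(argument=value, ...), one argument or row to a line, values as JSON. arm_command: Moves the arm, as the interface text tells. Its arguments: {"type":"object","properties":{"targets":{"type":"array","items":{"type":"array","items":{"type":"number"}}},"squeeze":{"type":"number"}},"required":["targets"]}

```bash
mkdir -p pics; ls; python3 - <<'E'
from cell import ctrl
import cv2,json
for n in("scene","top"):
    im=ctrl.camera(n); cv2.imwrite(f"pics/{n}0.png",im[:,:,::-1])
    i=ctrl.camera_info(n); print(n,i)
print(ctrl.camera_info("wrist"))
s=ctrl.get_state(); print(s)
E
```

```text
pics
scene {'mtx': array([[517.54245076,   0.        , 325.69147487],
       [  0.        , 517.54245076, 207.54487579],
       [  0.        ,   0.        ,   1.        ]]), 'distortion': array([-0.13823871,  0.        ,  0.        ,  0.        ,  0.        ]), 'R': array([[ 0.4573956 , -0.88924885,  0.00507329],
       [-0.66672392, -0.34670129, -0.65975559],
       [ 0.58844581,  0.29838682, -0.75146313]]), 't': array([-0.27225825,  0.4267348 ,  0.97018277])}
top {'mtx': array([[449.66137377,   0.        , 317.7570977 ],
       [  0.        , 449.66137377, 193.14377062],
       [  0.        ,   0.        ,   1.        ]]), 'distortion': array([-0.09348056,  0.        ,  0.        ,  0.        ,  0.        ]), 'R': array([[ 2.33785646e-02, -9.99726380e-01,  7.80258776e-04],
       [-9.86765268e-01, -2.32007251e-02, -1.60486861e-01],
       [ 1.60461051e-01,  2.98202019e-03, -9.87037668e-01]]), 't': array([-0.0308912 ,  0.56478642,  1.23503397])}
{'mtx': array([[355.18400967,   0.        , 317.40738895],
       [  0.        , 355.18400967, 196.12367158],
       [  0.        ,   0.   
[... 587 characters left out ...]
218272]), 'joint_vel': array([-0.00019501, -0.00262438,  0.00039687, -0.00278128, -0.00025818,
        0.00276092,  0.00028952]), 'joint_efforts': array([ 4.24954327e-03, -5.89096498e+01,  6.44789692e-01, -2.91711152e+01,
       -5.36570814e-02,  1.45313519e-02,  8.47642400e-05]), 'position': array([0.20348599, 0.59048982, 0.22993492]), 'tcp_rot': array([[-9.45478169e-01,  3.25685302e-01, -3.39298599e-04],
       [ 3.25685458e-01,  9.45477222e-01, -1.34353134e-03],
       [-1.16769314e-04, -1.38078417e-03, -9.99999040e-01]]), 'ft_force': array([ 0.49406923,  0.15956732, -1.13207548]), 'ft_torque': array([0.02090355, 0.00127495, 0.00457496]), 'grip_force': 0.0, 'opening': 0.08756300165858776}
```

View pics/scene0.png

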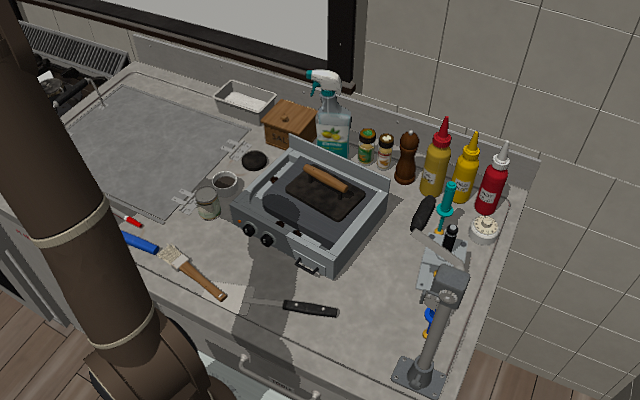

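View pics/top0.png

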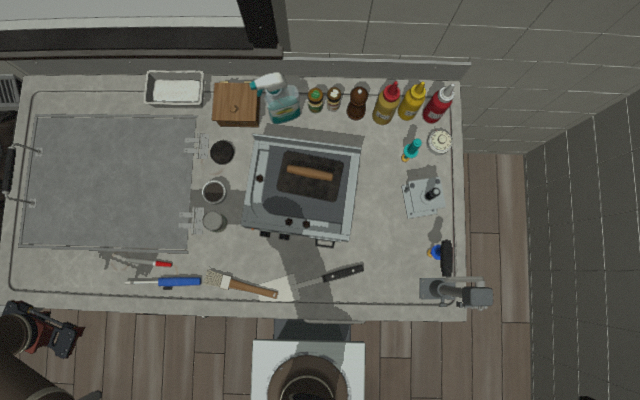

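Top view: the griddle is at about (303,190) and the stand at (423,197). The candidates for the scraper are the black-gripped tool in the stand (431,193), the turquoise one (411,150) and the blue one (436,252). The black one in the stand hole fits the description. I'll confirm it in an enlarged crop.

```bash
python3 - <<'E'
import cv2,numpy as np
t=cv2.imread("pics/top0.png");s=cv2.imread("pics/scene0.png")
a=cv2.resize(t[125:245,235:375],None,fx=4,fy=4,interpolation=cv2.INTER_CUBIC) #560x480
b=cv2.resize(t[170:230,395:455],(240,240),interpolation=cv2.INTER_CUBIC)
c=cv2.resize(s[210:310,400:500],(240,240),interpolation=cv2.INTER_CUBIC)
o=np.zeros((480,800,3),np.uint8);o[:,:560]=a;o[:240,560:]=b;o[240:,560:]=c
cv2.imwrite("pics/crop1.png",o)
E
```

```text
(no output)
```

View pics/crop1.png

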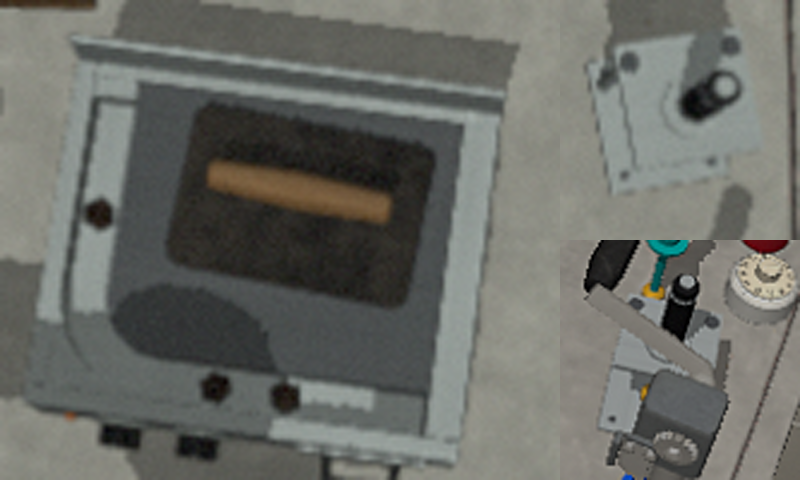

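Confirmed: the black round grip with a collar stands in the stand's plate hole at crop (700,95). The griddle's panel faces the robot, with the crusts at crop (98,213), (215,388) and (285,397). The knobs are at the front and the gutter runs along the left and front.

```bash
cat >h.py <<'E'
import numpy as np,cv2
from cell import ctrl
from scipy.spatial.transform import Rotation as Ro
from scipy.optimize import least_squares
def cam(n,st=None):
    i=ctrl.camera_info(n)
    if n!="wrist": return i["mtx"],i["distortion"],np.array(i["R"]),np.array(i["t"])
    T=np.eye(4);T[:3,:3]=st["tcp_rot"];T[:3,3]=st["position"]
    C=np.linalg.inv(T@i["mount"]);return i["mtx"],i["distortion"],C[:3,:3],C[:3,3]
def proj(c,X):
    K,d,R,t=c;return cv2.projectPoints(np.array(X,float).reshape(-1,3),cv2.Rodrigues(R)[0],t,K,d)[0].reshape(-1,2)
def ray(c,p):
    K,d,R,t=c;q=cv2.undistortPoints(np.array([[p]],float),K,d)[0,0]
    return -R.T@t,R.T@np.array([q[0],q[1],1])
def onz(c,p,z):
    o,v=ray(c,p);return o+v*(z-o[2])/v[2]
def tri(obs):
    A=np.zeros((3,3));b=np.zeros(3)
    for c,p in obs:
        o,v=ray(c,p);v/=np.linalg.norm(v);P=np.eye(3)-np.outer(v,v);A+=P;b+=P@o
    return np.linalg.solve(A,b)
E
python3 - <<'E'
from h import *
np.set_printoptions(precision=4,suppress=True)
t=cam("top");s=cam("scene")
f=lambda x,y:(235+x/4,125+y/4)
for n,p,z in[("LF",f(28,400),.089),("RF",f(458,462),.089),("RB",f(500,118),.089),("splashL",f(75,38),.135),("splashR",f(505,93),.135),("gut end L",f(95,98),.089)]:
    print(n,onz(t,p,z))
g=lambda x,y:(395+(x-560)/4,170+y/4); h=lambda x,y:(400+(x-560)/2.4,210+(y-240)/2.4)
print("hole",onz(t,g(682,105),.1))
print("griptop",tri([(t,g(727,85)),(s,h(684,284))]),onz(t,g(727,85),.19))
for n,p in[("plateTL",g(622,40)),("TR",g(748,28)),("BR",g(760,148)),("BL",g(640,170))]: print(n,onz(t,p,.1))
print("head",tri([(t,(478,297)),(s,(447,288))]),"crank",tri([(t,(447,258)),(s,(423,213))]),onz(t,(432,290),0))
E
```

```text
LF [0.4655 0.1867 0.089 ]
RF [ 0.4304 -0.1068  0.089 ]
RB [ 0.6704 -0.1332  0.089 ]
splashL [0.7079 0.1595 0.135 ]
splashR [ 0.6762 -0.1323  0.135 ]
gut end L [0.6782 0.1504 0.089 ]
hole [ 0.5548 -0.3129  0.1   ]
griptop [ 0.5519 -0.3168  0.1916] [ 0.5539 -0.3204  0.19  ]
plateTL [ 0.5991 -0.272   0.1   ]
TR [ 0.6098 -0.3599  0.1   ]
BR [ 0.5263 -0.3664  0.1   ]
BL [ 0.5094 -0.2834  0.1   ]
head [ 0.2994 -0.3606  0.3495] crank [ 0.3804 -0.2822  0.3981] [ 0.2979 -0.3532  0.    ]
```

>>> arm_command(
  targets=[
    [0.087, 0, 0, -0.045, 0, 0, -0.107],
    [0.087, 0, 0, -0.045, 0, 0, -0.106],
    [0.087, -0.033, -0.0355, 0, 0, 0, 0],
    [0.087, -0.033, -0.0355, 0, 0, 0, 0],
    [0.087, -0.033, -0.0355, 0, 0, 0, 0],
    [0.087, -0.033, -0.0355, 0, 0, 0, 0],
    [0.087, -0.033, -0.0355, 0, 0, 0, 0],
    [0.087, -0.033, -0.0355, 0, 0, 0, 0],
    [0.087, -0.033, -0.0355, 0, 0, 0, 0],
    [0.087, -0.033, -0.0355, 0, 0, 0, 0],
    [0.087, -0.033, -0.0355, 0, 0, 0, 0],
    [0.087, -0.033, -0.0355, 0, 0, 0, 0],
  ],
  squeeze=40,
)

```text
time: 1.3
position: [0.4899, 0.1974, 0.3206]
tcp_rot: [[-0.993, 0.118, -0.0], [0.118, 0.993, 0.0], [0.0, 0.0, -1.0]]
ft_force: [1.2, 1.4, -0.4]
opening: 0.0874
grip_force: 0.0
```

>>> arm_command(
  targets=[
    [0.087, -0.033, -0.0355, 0, 0, 0, 0],
    [0.087, -0.033, -0.0355, 0, 0, 0, 0],
    [0.087, -0.033, -0.0355, 0, 0, 0, 0],
    [0.087, -0.033, -0.0355, 0, 0, 0, 0],
    [0.087, 0, 0, 0, 0, 0, 0],
    [0.087, 0, 0, 0, 0, 0, 0],
  ],
)

```text
time: 1.9
position: [0.6035, 0.0414, 0.3198]
tcp_rot: [[-0.993, 0.121, -0.001], [0.121, 0.993, -0.0], [0.001, -0.001, -1.0]]
ft_force: [0.4, 0.3, 0.2]
opening: 0.0867
grip_force: 0.0
```

```bash
python3 - <<'E'
from h import *
np.set_printoptions(precision=4,suppress=True)
s=ctrl.get_state();im=ctrl.camera("wrist");cv2.imwrite("pics/w1.png",im[:,:,::-1])
np.savez("w1.npz",tcp_rot=s["tcp_rot"],position=s["position"])
print(s["time"],s["position"],s["tcp_rot"],s["joint_pos"],abs(s["joint_vel"]).max(),s["ft_force"])
c=cam("wrist",s)
# gripper top + lookalike
t=cam("top");q=cam("scene");print("turq",tri([(t,(412,148)),(q,(450,184))]))
o=cv2.resize(im[:,:,::-1],(800,500),interpolation=cv2.INTER_CUBIC);cv2.imwrite("pics/w1b.png",o)
E
```

```text
1.9 [0.6035 0.0414 0.3198] [[-0.9926  0.1212 -0.0014]
 [ 0.1212  0.9926 -0.0005]
 [ 0.0014 -0.0006 -1.    ]] [-0.4092  0.323   0.3497  1.5388 -0.1127  1.3012  1.4033] 0.037438494975301426 [0.3792 0.3123 0.1544]
turq [ 0.6694 -0.2649  0.1873]
```

View pics/w1b.png

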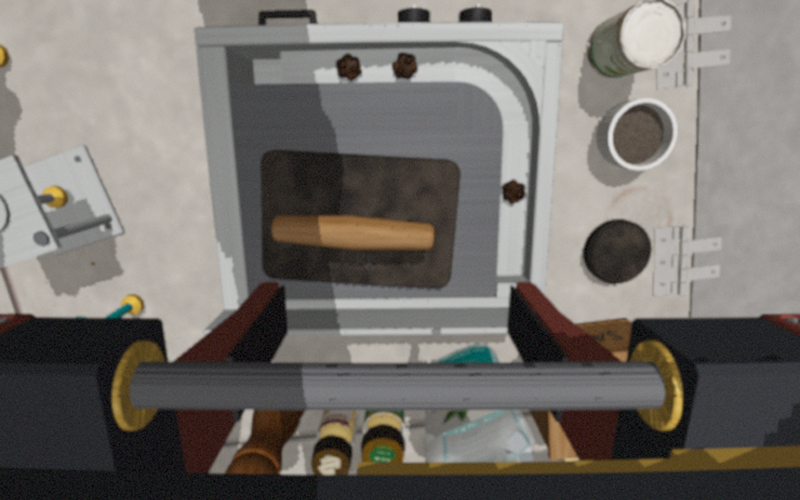

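The wrist view (800x500) shows the griddle square-on. The gutter's plate edges are at column ~500 (side) and row ~84 (front), the crusts at (513,191), (405,65) and (348,67), and the stand is at left (60,200). Next I fit the griddle pose to these edges.

```bash
cat >fit.py <<'E'
from h import *
def G2W(p,X):
    c,s=np.cos(p[2]),np.sin(p[2]);X=np.array(X,float)
    return np.c_[p[0]+c*X[:,0]-s*X[:,1],p[1]+s*X[:,0]+c*X[:,1],X[:,2]]
a=np.linspace(0,np.pi/2,25)
def arc(r,z): return np.c_[-40-r*np.sin(a),65+r*np.cos(a),0*a+z]/1000
def line(p,q,n=40): return (np.array(p)+np.linspace(0,1,n)[:,None]*(np.array(q)-np.array(p)))/1000
E
python3 - <<'E'
from fit import *
np.set_printoptions(precision=4,suppress=True)
d=np.load("w1.npz");st=dict(d);c=cam("wrist",st)
im=cv2.imread("pics/w1.png");g=cv2.GaussianBlur(cv2.cvtColor(im,cv2.COLOR_BGR2GRAY).astype(np.float32),(0,0),1)
gx,gy=cv2.Sobel(g,cv2.CV_32F,1,0),cv2.Sobel(g,cv2.CV_32F,0,1)
P=line((75,105,85),(-35,105,85)),line((-80,60,85),(-80,-60,85)),arc(40,85)
N=[(0,1),(-1,0),None]
X=np.vstack(P);n=np.vstack([np.tile((0,1,0),(40,1)),np.tile((-1,0,0),(40,1)),np.c_[-np.sin(a),np.cos(a),0*a]])
K=np.arange(-6,6.01,.25)
def meas(p):
    A=proj(c,G2W(p,X));B=proj(c,G2W(p,X+n*.004));v=B-A;v/=np.linalg.norm(v,axis=1)[:,None]
    S=A[:,None]+K[None,:,None]*v[:,None]
    m=lambda q:cv2.remap(q,S[...,0].astype(np.float32),S[...,1].astype(np.float32),cv2.INTER_LINEAR)
    D=m(gx)*v[:,None,0]+m(gy)*v[:,None,1]   # dark->bright outward
    j=D.argmax(1);return A+v*K[j][:,None],v,D.max(1)
p=np.array([.572,.025,-.119])
for it in range(4):
    T,v,w=meas(p);ok=w>60
    f=lambda p:(((proj(c,G2W(p,X))-T)*v).sum(1))[ok]
    r=least_squares(f,p,loss="soft_l1",f_scale=.5);p=r.x
    print(p,ok.sum(),np.abs(f(p)).mean(),[np.abs(x).mean() for x in (f(p)[:20],)])
np.save("g.npy",p)
o=cv2.resize(im[0:260,140:460],(800,650),interpolation=cv2.INTER_CUBIC)[:600]
M=[line((-125,150,89),(-125,-150,89)),line((-125,150,89),(100,150,89)),line((-40,135,89),(96,135,89)),line((-40,135,65),(96,135,65)),line((96,135,65),(96,105,65)),arc(70,89),arc(70,65),arc(40,85),P[0],P[1],line((-110,65,89),(-110,-125,89)),line((-80,-88,60),(-110,-88,60)),line((-80,-125,85),(-110,-125,85)),line((-80,-125,85),(-80,-60,85))]
for m,col in zip(M,[(0,255,0)]*20):
    q=((proj(c,G2W(p,m))-[140,0])*2.5+.75); cv2.polylines(o,[np.round(q).astype(np.int32)],0,col,1)
cv2.imwrite("pics/ov1.png",o)
# crusts in griddle frame, centre about z 69
for u in[(513,191),(405,65),(348,67)]:
    w=onz(c,(u[0]/1.25,u[1]/1.25),.070)[:2]-p[:2];cs,sn=np.cos(p[2]),np.sin(p[2]);print("crust",cs*w[0]+sn*w[1],-sn*w[0]+cs*w[1])
E
```

```text
[ 0.5742  0.0311 -0.1142] 95 0.21856767537982486 [np.float64(0.1991135244015022)]
[ 0.5741  0.031  -0.1105] 96 0.20925580813456937 [np.float64(0.22408052530293993)]
[ 0.5741  0.031  -0.1113] 96 0.20501102183436837 [np.float64(0.2188100828112162)]
[ 0.5741  0.031  -0.1113] 96 0.20995126961634192 [np.float64(0.23040604578370716)]
crust 0.01425611447668296 0.12063236660712395
crust -0.0952048664151096 0.022289099525681574
crust -0.09413904676607486 -0.026732457776111173
```

View pics/ov1.png

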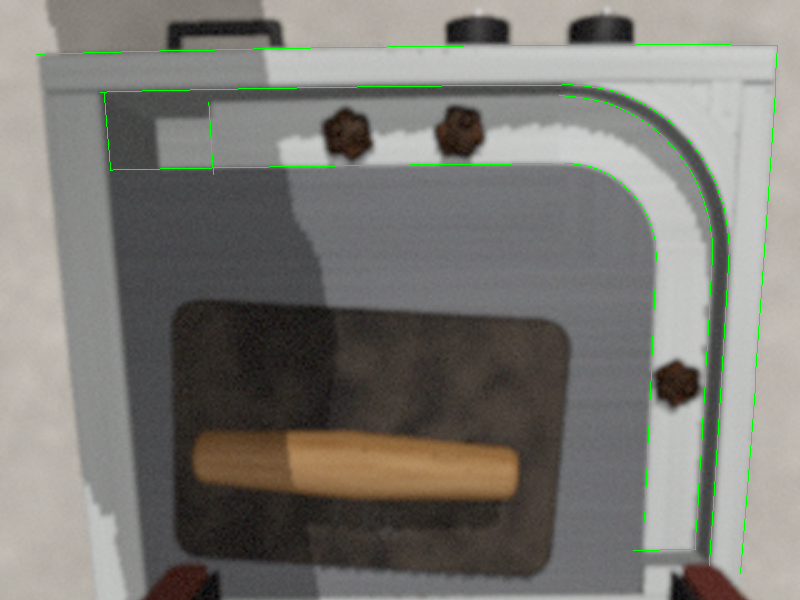

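The overlay matches the rims, gutter, bend and chute well, so the griddle pose is (0.5741, 0.0310, yaw −0.1113). Before going to the stand I check the clearance to the can-opener crank and estimate the arm's link lengths.

```bash
python3 - <<'E'
from h import *
import itertools
np.set_printoptions(precision=4,suppress=True)
t=cam("top");q=cam("scene")
print("crank ends",tri([(t,(447,241)),(q,(432,199))]),tri([(t,(447,274)),(q,(415,230))]))
s=ctrl.get_state()
D=[([-1.30719753,0.41177228,-0.01272276,1.59693074,0.00562575,1.1343111,-0.08218272],np.array([0.20348599,0.59048982,0.22993492])),(s["joint_pos"],s["position"])]
def fk(j,L,sg):
    j=np.array(j)*sg;R=Ro.from_euler
    A=R('z',j[0]);p=np.array([0,0,L[0]]);pts=[p]
    A=A*R('y',j[1]);p=p+A.apply([L[4],0,L[1]]);A=A*R('z',j[2]);pts.append(p)
    A=A*R('y',j[3]);p=p+A.apply([L[5],0,L[2]]);A=A*R('z',j[4]);pts.append(p)
    A=A*R('y',j[5]);p=p+A.apply([0,0,L[3]]);pts.append(p);return pts
best=None
for s2,s4 in itertools.product([1,-1],[1,-1]):
    sg=np.array([-1,1,s2,1,s4,1,1])
    r=least_squares(lambda L:np.r_[np.concatenate([fk(j,L,sg)[-1]-x for j,x in D])*1000,(L-[.3,.4,.4,.3,0,0])*np.array([.1]*4+[1]*2)],[.3,.4,.4,.3,0,0])
    e=np.concatenate([fk(j,r.x,sg)[-1]-x for j,x in D]);print(s2,s4,r.x,np.abs(e).max())
    if best is None or np.abs(e).max()<best[0]: best=(np.abs(e).max(),r.x,sg)
print(np.array(fk(s["joint_pos"],best[1],best[2])))
E
```

```text
crank ends [ 0.4153 -0.284   0.3974] [ 0.3478 -0.2828  0.392 ]
1 1 [ 6.1517 -4.7372 -0.4577  4.5193  1.4997 -3.6919] 0.04567722887726314
1 -1 [ 26.5394 -26.4342  -7.524   12.3724  13.3285 -13.7269] 0.007570261287930313
-1 1 [-27.2094  24.6095   8.187  -13.3551 -12.9742  11.2508] 0.006892381814173926
-1 -1 [-2.3768  1.2572  0.5658 -2.024  -0.2189  0.4588] 0.04795501840546576
[[  0.       0.     -27.2094]
 [ -4.1404  -1.8034   0.2417]
 [  0.8117  -2.8245 -12.7214]
 [  0.6029   0.0435   0.3204]]
```

>>> arm_command(
  targets=[
    [0.087, 0.0007, -0.044, 0.0025, 0, 0, -0.01],
    [0.087, 0.0007, -0.044, 0.0025, 0, 0, 0],
    [0.087, 0.0007, -0.044, 0.0025, 0, 0, 0],
    [0.087, 0.0007, -0.044, 0.0025, 0, 0, 0],
    [0.087, 0.0007, -0.044, 0.0025, 0, 0, 0],
    [0.087, 0.0007, -0.044, 0.0025, 0, 0, 0],
    [0.087, 0.0007, -0.044, 0.0025, 0, 0, 0],
    [0.087, 0.0007, -0.044, 0.0025, 0, 0, 0],
    [0.087, 0, 0, 0, 0, 0, 0],
    [0.087, 0, 0, 0, 0, 0, 0],
  ],
)

```text
time: 2.95
position: [0.5593, -0.3055, 0.3004]
tcp_rot: [[-0.994, 0.108, -0.0], [0.108, 0.994, 0.001], [0.0, 0.001, -1.0]]
ft_force: [0.0, 0.9, 0.1]
opening: 0.0871
grip_force: 0.0
```

```bash
python3 - <<'E'
from h import *
np.set_printoptions(precision=4,suppress=True)
s=ctrl.get_state();im=ctrl.camera("wrist")[:,:,::-1];sc=ctrl.camera("scene")[:,:,::-1]
cv2.imwrite("pics/w2.png",im);np.savez("w2.npz",tcp_rot=s["tcp_rot"],position=s["position"])
print(s["time"],s["position"],s["tcp_rot"],s["joint_pos"],s["ft_force"])
o=np.zeros((400,800,3),np.uint8);o[:, :400]=cv2.resize(im[80:280,220:420],(400,400),interpolation=cv2.INTER_CUBIC)
o[:,400:]=cv2.resize(sc[60:340,280:560],(400,400),interpolation=cv2.INTER_CUBIC);cv2.imwrite("pics/c2.png",o)
E
```

```text
2.95 [ 0.5593 -0.3055  0.3004] [[-0.9941  0.1084 -0.0002]
 [ 0.1084  0.9941  0.0011]
 [ 0.0003  0.0011 -1.    ]] [ 0.0931  0.4064  0.4751  1.4924 -0.1903  1.2893  2.0503] [0.0228 0.8588 0.0615]
```

View pics/c2.png

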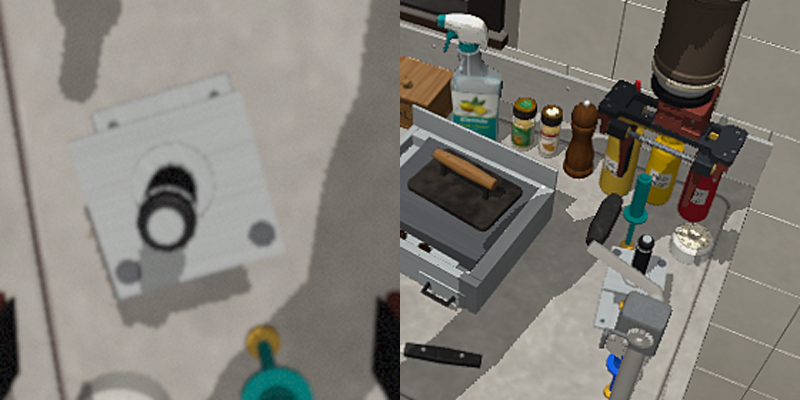

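The wrist crop shows the black grip from above: its top is centred at (165,222) and the collar circle at (172,188) on the stand plate. The scene crop shows the arm clear of the crank.

```bash
python3 - <<'E'
from h import *
np.set_printoptions(precision=4,suppress=True)
c=cam("wrist",dict(np.load("w2.npz")))
im=cv2.imread("pics/w2.png")
print("gt",onz(c,(302.7,191),.192),"collar",onz(c,(306.3,174),.105))
print("rivets",onz(c,(220+128/2,80+271/2),.103),onz(c,(220+261/2,80+233/2),.103))
for x,y in[(70,138),(240,92),(285,250),(120,298)]:print(onz(c,(220+x/2,80+y/2),.1))
E
```

```text
gt [ 0.5547 -0.316   0.192 ] collar [ 0.558 -0.316  0.105]
rivets [ 0.5993 -0.3443  0.103 ] [ 0.5866 -0.2738  0.103 ]
[ 0.528  -0.3644  0.1   ]
[ 0.5147 -0.2777  0.1   ]
[ 0.5978 -0.2619  0.1   ]
[ 0.6146 -0.3508  0.1   ]
```

>>> arm_command(
  targets=[
    [0.07, 0.0022, -0.0108, 0.02, 0, 0, 0],
    [0.06, 0, 0, 0.035, 0, 0, 0],
    [0.06, 0, 0, 0.035, 0, 0, 0],
    [0.06, 0, 0, 0.035, 0, 0, 0],
    [0.06, 0, 0, 0.022, 0, 0, 0],
    [0.04, 0, 0, 0, 0, 0, 0],
    [0.03, 0, 0, 0, 0, 0, 0],
    [0.01, 0, 0, 0, 0, 0, 0],
    [0.01, 0, 0, 0, 0, 0, 0],
    [0.01, 0, 0, 0, 0, 0, 0],
  ],
  squeeze=45,
)

```text
time: 4.05
position: [0.5565, -0.3171, 0.1549]
tcp_rot: [[-0.994, 0.108, 0.002], [0.108, 0.994, -0.0], [-0.002, -0.0, -1.0]]
ft_force: [1.1, 2.1, -0.8]
opening: 0.0235
grip_force: 30.1
```

>>> arm_command(
  targets=[
    [0.01, 0, 0, 0, 0, 0, 0],
    [0.01, 0, 0, -0.015, 0, 0, 0],
    [0.01, 0, 0, -0.035, 0, 0, 0],
    [0.01, 0, 0, -0.035, 0, 0, 0],
    [0.01, 0, 0, -0.04, 0, 0, 0],
    [0.01, 0, 0, -0.04, 0, 0, 0],
    [0.01, 0, 0, 0, 0, 0, 0],
    [0.01, 0, 0, 0, 0, 0, 0],
  ],
)

```text
time: 4.85
position: [0.5558, -0.3173, 0.3198]
tcp_rot: [[-0.994, 0.109, 0.002], [0.109, 0.994, -0.001], [-0.002, -0.0, -1.0]]
ft_force: [-0.3, 0.6, -3.0]
opening: 0.0234
grip_force: 45.0
```

>>> arm_command(
  targets=[
    [0.01, -0.002, 0.02, 0, 0, 0, 0],
    [0.01, -0.005, 0.042, 0, 0, 0, 0],
    [0.01, -0.005, 0.045, 0, 0, 0, 0],
    [0.01, -0.005, 0.045, 0, 0, 0, 0],
    [0.01, -0.005, 0.045, 0, 0, 0, 0],
    [0.01, -0.005, 0.045, 0, 0, 0, 0],
    [0.01, -0.005, 0.045, 0, 0, 0, 0],
    [0.01, -0.005, 0.045, 0, 0, 0, 0],
    [0.01, -0.005, 0.045, 0, 0, 0, 0],
    [0.01, -0.005, 0.045, 0, 0, 0, 0],
    [0.01, -0.004, 0.03, 0, 0, 0, 0],
    [0.01, -0.0015, 0.016, 0, 0, 0, 0],
  ],
)

```text
time: 6.05
position: [0.6579, 0.1464, 0.316]
tcp_rot: [[-0.995, 0.105, -0.004], [0.105, 0.995, 0.0], [0.004, -0.0, -1.0]]
ft_force: [-0.4, 0.3, -3.1]
opening: 0.0234
grip_force: 45.0
```

>>> arm_command(
  targets=[
    [0.01, 0, 0, 0, 0, 0, 0],
    [0.01, 0, 0, 0, 0, 0, 0],
    [0.01, 0, 0, 0, 0, 0, 0],
  ],
)

```text
time: 6.35
position: [0.6588, 0.1394, 0.3187]
tcp_rot: [[-0.994, 0.112, -0.0], [0.112, 0.994, -0.001], [-0.0, -0.001, -1.0]]
ft_force: [0.3, 0.2, -2.4]
opening: 0.0234
grip_force: 45.0
```

```bash
python3 - <<'E'
from fit import *
np.set_printoptions(precision=4,suppress=True)
s=ctrl.get_state();im=ctrl.camera("wrist")[:,:,::-1].copy();sc=ctrl.camera("scene")[:,:,::-1]
p=np.load("g.npy");w=s["position"]-[p[0],p[1],0];cs,sn=np.cos(p[2]),np.sin(p[2])
print(s["time"],s["position"],"griddle",cs*w[0]+sn*w[1],-sn*w[0]+cs*w[1],s["tcp_rot"],s["ft_force"],s["ft_torque"])
c=cam("wrist",s)
tip=s["position"]+s["tcp_rot"]@[0,0,.143];print("tip px wrist",proj(c,tip),proj(c,tip+[0,0,.014]),proj(cam("scene"),tip))
cv2.imwrite("pics/w3.png",im)
o=np.zeros((400,800,3),np.uint8);o[:, :400]=cv2.resize(im[100:300,220:420],(400,400),interpolation=cv2.INTER_CUBIC)
o[:,400:]=cv2.resize(sc[100:260,200:360],(400,400),interpolation=cv2.INTER_CUBIC);cv2.imwrite("pics/c3.png",o)
E
```

```text
6.35 [0.6588 0.1394 0.3187] griddle 0.07219041282575066 0.11712551924202295 [[-0.9937  0.112  -0.0001]
 [ 0.112   0.9937 -0.0013]
 [-0.0001 -0.0013 -1.    ]] [ 0.2755  0.2073 -2.3522] [ 0.054  -0.0073 -0.0464]
tip px wrist [[317.1048 185.511 ]] [[317.0984 189.2221]] [[287.5233 135.6232]]
```

View pics/c3.png

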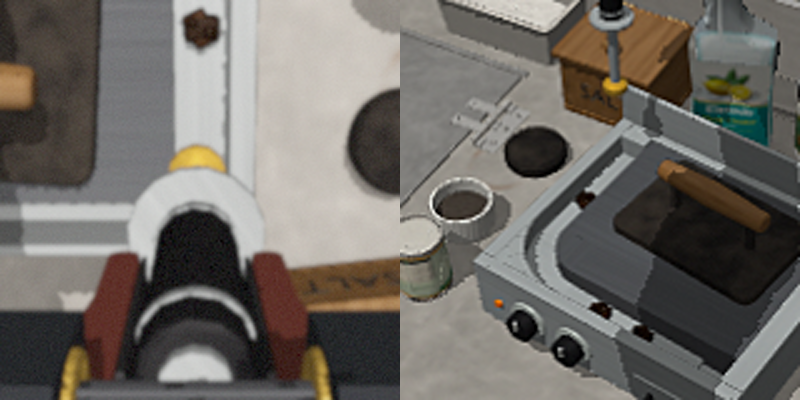

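The scraper hangs straight in the gripper. Its foot is over the gutter's far end (wrist crop (197,158)), with crust 1 further on at (202,27). Now I lower it.

>>> arm_command(
  targets=[
    [0.01, 0, 0.002, 0.02, 0, 0, 0],
    [0.01, 0, 0, 0.03, 0, 0, 0],
    [0.01, 0, 0, 0.03, 0, 0, 0],
    [0.01, 0, 0, 0.016, 0, 0, 0],
    [0.01, 0, 0, 0.004, 0, 0, 0],
    [0.01, 0, 0, 0, 0, 0, 0],
    [0.01, 0, 0, 0, 0, 0, 0],
  ],
)

```text
time: 7.15
position: [0.6598, 0.144, 0.2201]
tcp_rot: [[-0.994, 0.109, 0.002], [0.109, 0.994, 0.0], [-0.002, 0.001, -1.0]]
ft_force: [0.2, 0.2, -1.9]
opening: 0.0233
grip_force: 45.0
```

>>> arm_command(
  targets=[
    [0.01, 0, 0, 0.003, 0, 0, 0],
    [0.01, 0, 0, 0.002, 0, 0, 0],
    [0.01, 0, 0, 0.001, 0, 0, 0],
    [0.01, 0, 0, 0, 0, 0, 0],
  ],
)

```text
time: 7.55
position: [0.659, 0.1445, 0.2126]
tcp_rot: [[-0.994, 0.108, -0.0], [0.108, 0.994, 0.0], [0.0, 0.0, -1.0]]
ft_force: [-0.2, -0.5, -2.1]
opening: 0.0232
grip_force: 45.0
```

>>> arm_command(
  targets=[
    [0.01, 0, 0, 0.001, 0, 0, 0],
    [0.01, 0, 0, 0.001, 0, 0, 0],
    [0.01, 0, 0, 0.001, 0, 0, 0],
    [0.01, 0, 0, 0, 0, 0, 0],
  ],
)

```text
time: 7.95
position: [0.659, 0.1445, 0.2094]
tcp_rot: [[-0.994, 0.109, -0.0], [0.109, 0.994, -0.0], [0.0, -0.0, -1.0]]
ft_force: [-0.5, -0.0, -2.1]
opening: 0.0236
grip_force: 45.0
```

>>> arm_command(
  targets=[
    [0.01, 0, 0, 0.001, 0, 0, 0],
    [0.01, 0, 0, 0.001, 0, 0, 0],
    [0.01, 0, 0, 0, 0, 0, 0],
  ],
)

```text
time: 8.25
position: [0.6592, 0.1444, 0.2078]
tcp_rot: [[-0.994, 0.109, 0.0], [0.109, 0.994, 0.0], [-0.0, 0.0, -1.0]]
ft_force: [0.4, -0.6, -1.0]
opening: 0.0238
grip_force: 45.0
```

>>> arm_command(
  targets=[
    [0.01, 0, 0, 0.001, 0, 0, 0],
    [0.01, 0, 0, 0, 0, 0, 0],
  ],
)

```text
time: 8.45
position: [0.6594, 0.1444, 0.2077]
tcp_rot: [[-0.994, 0.109, 0.001], [0.109, 0.994, 0.0], [-0.001, 0.001, -1.0]]
ft_force: [-0.8, 0.3, 4.3]
opening: 0.0236
grip_force: 45.0
```

>>> arm_command(
  targets=[
    [0.01, 0, -0.003, 0, 0, 0, 0],
    [0.01, 0, 0, 0, 0, 0, 0],
  ],
)

```text
time: 8.65
position: [0.6592, 0.1428, 0.2077]
tcp_rot: [[-0.994, 0.108, 0.002], [0.108, 0.994, 0.002], [-0.002, 0.003, -1.0]]
ft_force: [-1.0, 3.8, 5.7]
opening: 0.0235
grip_force: 45.0
```

>>> arm_command(
  targets=[
    [0.01, 0, -0.002, -0.0005, 0, 0, 0],
    [0.01, 0, 0, 0, 0, 0, 0],
  ],
)

```text
time: 8.85
position: [0.6589, 0.1402, 0.2077]
tcp_rot: [[-0.994, 0.108, 0.001], [0.108, 0.994, 0.001], [-0.001, 0.002, -1.0]]
ft_force: [0.6, 4.1, 4.7]
opening: 0.0233
grip_force: 45.0
```

>>> arm_command(
  targets=[
    [0.01, 0, 0.003, 0, 0, 0, 0],
    [0.01, 0, 0.003, 0, 0, 0, 0],
    [0.01, 0, 0, 0, 0, 0, 0],
  ],
)

```text
time: 9.15
position: [0.6595, 0.1423, 0.2076]
tcp_rot: [[-0.994, 0.11, 0.0], [0.11, 0.994, -0.004], [-0.001, -0.004, -1.0]]
ft_force: [-0.7, -3.2, 8.6]
opening: 0.0234
grip_force: 45.0
```

>>> arm_command(
  targets=[
    [0.01, 0, 0.002, 0, 0, 0, 0],
    [0.01, 0, 0, 0, 0, 0, 0],
  ],
)

```text
time: 9.35
position: [0.6596, 0.143, 0.2076]
tcp_rot: [[-0.994, 0.111, -0.0], [0.111, 0.994, -0.006], [-0.0, -0.006, -1.0]]
ft_force: [-1.7, -5.3, 8.8]
opening: 0.0234
grip_force: 45.0
```

>>> arm_command(
  targets=[
    [0.01, 0.0015, -0.003, -0.0005, 0, 0, 0],
    [0.01, 0.002, -0.0025, 0, 0, 0, 0],
    [0.01, 0.0025, 0, 0, 0, 0, 0],
    [0.01, 0.0025, 0, 0, 0, 0, 0],
    [0.01, 0.0025, 0, 0, 0, 0, 0],
    [0.01, 0.0025, 0, 0, 0, 0, 0],
    [0.01, 0.0025, 0, 0, 0, 0, 0],
    [0.01, 0.0025, 0, 0, 0, 0, 0],
  ],
)

```text
time: 10.15
position: [0.6403, 0.1442, 0.2077]
tcp_rot: [[-0.994, 0.108, 0.0], [0.108, 0.994, 0.0], [-0.0, 0.0, -1.0]]
ft_force: [2.3, -0.4, 2.4]
opening: 0.0234
grip_force: 45.0
```

```bash
cat >>fit.py <<'E'
def rep():
    s=ctrl.get_state();p=np.load("g.npy");w=s["position"]-[p[0],p[1],0];cs,sn=np.cos(p[2]),np.sin(p[2]);f=s["ft_force"]
    print("t",round(s["time"],2),"g mm",np.round(1000*np.array([cs*w[0]+sn*w[1],-sn*w[0]+cs*w[1],w[2]]),1),"F griddle",np.round([cs*f[0]+sn*f[1],-sn*f[0]+cs*f[1],f[2]],1),"yaw",round(np.arctan2(s["tcp_rot"][1,0],s["tcp_rot"][0,0]),4),"zaxis",np.round(s["tcp_rot"][:,2],4))
E
python3 -c "from fit import *;rep()"
```

```text
t 10.15 g mm [ 53.2 119.9 207.7] F griddle [ 2.3 -0.1  2.4] yaw 3.0331 zaxis [ 3.e-04  2.e-04 -1.e+00]
```

>>> arm_command(
  targets=[
    [0.01, 0.0025, -0.0005, 0, 0, 0, 0],
    [0.01, 0.0025, 0, 0, 0, 0, 0],
    [0.01, 0.0025, 0, 0, 0, 0, 0],
    [0.01, 0.0025, 0, 0, 0, 0, 0],
    [0.01, 0.0025, 0, 0, 0, 0, 0],
    [0.01, 0.0025, 0, 0, 0, 0, 0],
    [0.01, 0.0025, 0, 0, 0, 0, 0],
    [0.01, 0.0025, 0, 0, 0, 0, 0],
    [0.01, 0.0025, 0, 0, 0, 0, 0],
    [0.01, 0.0025, 0, 0, 0, 0, 0],
    [0.01, 0.0025, 0, 0, 0, 0, 0],
    [0.01, 0.0025, 0, 0, 0, 0, 0],
  ],
)

```text
time: 11.35
position: [0.6104, 0.1467, 0.2077]
tcp_rot: [[-0.994, 0.109, 0.0], [0.109, 0.994, 0.0], [-0.0, 0.0, -1.0]]
ft_force: [3.8, -1.0, 3.5]
opening: 0.023
grip_force: 45.0
```

>>> arm_command(
  targets=[
    [0.01, 0.0025, 0, 0, 0, 0, 0],
    [0.01, 0.0025, 0, 0, 0, 0, 0],
    [0.01, 0.0025, 0, 0, 0, 0, 0],
    [0.01, 0.0025, 0, 0, 0, 0, 0],
    [0.01, 0.0025, 0, 0, 0, 0, 0],
    [0.01, 0.0025, 0, 0, 0, 0, 0],
    [0.01, 0.0025, 0, 0, 0, 0, 0],
    [0.01, 0.0025, 0, 0, 0, 0, 0],
    [0.01, 0.0025, 0, 0, 0, 0, 0],
    [0.01, 0.0025, 0, 0, 0, 0, 0],
  ],
)

```text
time: 12.35
position: [0.5855, 0.1494, 0.2077]
tcp_rot: [[-0.994, 0.109, 0.0], [0.109, 0.994, 0.0], [-0.0, 0.0, -1.0]]
ft_force: [3.6, -1.1, 4.1]
opening: 0.0233
grip_force: 45.0
```

```bash
python3 -c "from fit import *;rep()"
```

```text
t 12.35 g mm [ -1.8 119.  207.7] F griddle [ 3.7 -0.7  4.1] yaw 3.0328 zaxis [ 1.e-04  1.e-04 -1.e+00]
```

>>> arm_command(
  targets=[
    [0.01, 0.0025, 0.0003, 0, 0, 0, 0],
    [0.01, 0.0025, 0.0003, 0, 0, 0, 0],
    [0.01, 0.0025, 0, 0, 0, 0, 0],
    [0.01, 0.0025, 0, 0, 0, 0, 0],
    [0.01, 0.0025, 0, 0, 0, 0, 0],
    [0.01, 0.0025, 0, 0, 0, 0, 0],
    [0.01, 0.0025, 0, 0, 0, 0, 0],
    [0.01, 0.0025, 0, 0, 0, 0, 0],
    [0.01, 0.0025, 0, 0, 0, 0, 0],
    [0.01, 0.0025, 0, 0, 0, 0, 0],
    [0.01, 0.0025, 0, 0, 0, 0, 0],
    [0.01, 0.0025, 0, 0, 0, 0, 0],
  ],
)

```text
time: 13.55
position: [0.5557, 0.1533, 0.2077]
tcp_rot: [[-0.994, 0.109, 0.0], [0.109, 0.994, 0.0], [-0.0, 0.0, -1.0]]
ft_force: [3.7, -0.5, 3.4]
opening: 0.0236
grip_force: 45.0
```

```bash
python3 -c "
from fit import *;rep()
th=np.radians(np.linspace(0,90,33));print(np.round(np.c_[np.diff(55*np.sin(th)),np.diff(55*np.cos(th))],2).tolist())"
```

```text
t 13.55 g mm [-31.8 119.5 207.7] F griddle [ 3.7 -0.1  3.4] yaw 3.0328 zaxis [ 0.e+00  1.e-04 -1.e+00]
[[2.7, -0.07], [2.69, -0.2], [2.68, -0.33], [2.66, -0.46], [2.63, -0.59], [2.6, -0.72], [2.56, -0.85], [2.52, -0.97], [2.47, -1.09], [2.41, -1.21], [2.35, -1.33], [2.28, -1.44], [2.21, -1.55], [2.13, -1.66], [2.04, -1.76], [1.96, -1.86], [1.86, -1.96], [1.76, -2.04], [1.66, -2.13], [1.55, -2.21], [1.44, -2.28], [1.33, -2.35], [1.21, -2.41], [1.09, -2.47], [0.97, -2.52], [0.85, -2.56], [0.72, -2.6], [0.59, -2.63], [0.46, -2.66], [0.33, -2.68], [0.2, -2.69], [0.07, -2.7]]
```

>>> arm_command(
  targets=[
    [0.01, 0.0027, 0, 0, 0, 0, 0],
    [0.01, 0.0027, 0, 0, 0, 0, 0],
    [0.01, 0.0027, 0, 0, 0, 0, 0],
    [0.01, 0.0027, -0.0001, 0, 0, 0, 0],
    [0.01, 0.0027, -0.0002, 0, 0, 0, 0],
    [0.01, 0.0027, -0.0003, 0, 0, 0, 0],
    [0.01, 0.0027, -0.0005, 0, 0, 0, 0],
    [0.01, 0.0026, -0.0006, 0, 0, 0, 0],
    [0.01, 0.0026, -0.0007, 0, 0, 0, 0],
    [0.01, 0.0026, -0.0008, 0, 0, 0, 0],
    [0.01, 0.0025, -0.001, 0, 0, 0, 0],
    [0.01, 0.0025, -0.0011, 0, 0, 0, 0],
  ],
)

```text
time: 14.75
position: [0.5236, 0.1516, 0.2076]
tcp_rot: [[-0.994, 0.108, -0.0], [0.108, 0.994, 0.0], [0.0, 0.0, -1.0]]
ft_force: [5.2, 0.8, 2.1]
opening: 0.0233
grip_force: 45.0
```

```bash
python3 -c "
from fit import *;rep()
x,y=-40-55*np.sin(np.radians(2.8125*9)),65+55*np.cos(np.radians(2.8125*9));print(x,y)"
```

```text
t 14.75 g mm [-63.6 114.3 207.6] F griddle [5.1 1.3 2.1] yaw 3.0329 zaxis [-1.e-04  3.e-04 -1.e+00]
-63.51553013866551 114.71941112178939
```

>>> arm_command(
  targets=[
    [0.01, 0.0024, -0.0012, 0, 0, 0, 0],
    [0.01, 0.0024, -0.0013, 0, 0, 0, 0],
    [0.01, 0.0023, -0.0014, 0, 0, 0, 0],
    [0.01, 0.0022, -0.0016, 0, 0, 0, 0],
    [0.01, 0.0021, -0.0017, 0, 0, 0, 0],
    [0.01, 0.002, -0.0018, 0, 0, 0, 0],
    [0.01, 0.002, -0.0019, 0, 0, 0, 0],
    [0.01, 0.0019, -0.002, 0, 0, 0, 0],
    [0.01, 0.0018, -0.002, 0, 0, 0, 0],
    [0.01, 0.0017, -0.0021, 0, 0, 0, 0],
    [0.01, 0.0016, -0.0022, 0, 0, 0, 0],
    [0.01, 0.0014, -0.0023, 0, 0, 0, 0],
  ],
)

```text
time: 15.95
position: [0.4976, 0.1327, 0.2076]
tcp_rot: [[-0.994, 0.108, -0.0], [0.108, 0.994, 0.0], [0.0, 0.0, -1.0]]
ft_force: [2.6, 3.2, 3.8]
opening: 0.0236
grip_force: 45.0
```

```bash
python3 -c "
from fit import *;rep()
x,y=-40-55*np.sin(np.radians(2.8125*21)),65+55*np.cos(np.radians(2.8125*21));print(x,y)"
```

```text
t 15.95 g mm [-87.3  92.6 207.6] F griddle [2.2 3.4 3.8] yaw 3.0329 zaxis [-3.e-04  2.e-04 -1.e+00]
-87.17507355001496 93.2756509306272
```

Tracking is on the centre line. Now the rest of the bend.

>>> arm_command(
  targets=[
    [0.01, 0.0013, -0.0023, 0, 0, 0, 0],
    [0.01, 0.0012, -0.0024, 0, 0, 0, 0],
    [0.01, 0.0011, -0.0025, 0, 0, 0, 0],
    [0.01, 0.001, -0.0025, 0, 0, 0, 0],
    [0.01, 0.0008, -0.0026, 0, 0, 0, 0],
    [0.01, 0.0007, -0.0026, 0, 0, 0, 0],
    [0.01, 0.0006, -0.0026, 0, 0, 0, 0],
    [0.01, 0.0005, -0.0026, 0, 0, 0, 0],
    [0.01, 0.0003, -0.0026, 0, 0, 0, 0],
    [0.01, 0.0002, -0.0026, 0, 0, 0, 0],
    [0.01, 0.0001, -0.0026, 0, 0, 0, 0],
  ],
)

```text
time: 17.05
position: [0.4868, 0.1056, 0.2076]
tcp_rot: [[-0.994, 0.109, -0.0], [0.109, 0.994, 0.0], [0.0, -0.0, -1.0]]
ft_force: [2.3, 4.2, 3.5]
opening: 0.0233
grip_force: 45.0
```

```bash
python3 -c "
from fit import *;rep()"
```

```text
t 17.05 g mm [-95.   64.5 207.6] F griddle [1.9 4.5 3.5] yaw 3.0329 zaxis [-5.e-04  0.e+00 -1.e+00]
```

>>> arm_command(
  targets=[
    [0.01, 0, -0.0025, 0.0001, 0, 0, 0],
    [0.01, 0, -0.0025, 0.0001, 0, 0, 0],
    [0.01, 0, -0.0025, 0.0001, 0, 0, 0],
    [0.01, 0, -0.0025, 0.0001, 0, 0, 0],
    [0.01, 0, -0.0025, 0.0001, 0, 0, 0],
    [0.01, 0, -0.0025, 0.0001, 0, 0, 0],
  ],
)

```text
time: 17.65
position: [0.4853, 0.0905, 0.2069]
tcp_rot: [[-0.994, 0.109, -0.0], [0.109, 0.994, -0.0], [0.0, -0.0, -1.0]]
ft_force: [-0.4, 2.8, 3.0]
opening: 0.0234
grip_force: 45.0
```

```bash
python3 -c "
from fit import *;rep()"
```

```text
t 17.65 g mm [-94.8  49.3 206.9] F griddle [-0.7  2.7  3. ] yaw 3.0327 zaxis [-3.e-04 -2.e-04 -1.e+00]
```

>>> arm_command(
  targets=[
    [0.01, 0, -0.0025, 0.00012, 0, 0, 0],
    [0.01, 0, -0.0025, 0.00012, 0, 0, 0],
    [0.01, 0, -0.0025, 0.00012, 0, 0, 0],
    [0.01, 0, -0.0025, 0.00012, 0, 0, 0],
    [0.01, 0, -0.0025, 0.00012, 0, 0, 0],
    [0.01, 0, -0.0025, 0.00012, 0, 0, 0],
    [0.01, 0, -0.0025, 0.00012, 0, 0, 0],
    [0.01, 0, -0.0025, 0.00012, 0, 0, 0],
  ],
)

```text
time: 18.45
position: [0.4832, 0.0707, 0.206]
tcp_rot: [[-0.994, 0.109, -0.0], [0.109, 0.994, -0.0], [0.0, -0.0, -1.0]]
ft_force: [0.5, 2.8, 2.3]
opening: 0.0235
grip_force: 45.0
```

```bash
python3 -c "
from fit import *;rep()"
```

```text
t 18.45 g mm [-94.8  29.3 206. ] F griddle [0.2 2.8 2.3] yaw 3.0328 zaxis [-2.e-04 -2.e-04 -1.e+00]
```

>>> arm_command(
  targets=[
    [0.01, 0, -0.0025, 0.00016, 0, 0, 0],
    [0.01, 0, -0.0025, 0.00013, 0, 0, 0],
    [0.01, 0, -0.0025, 0.00013, 0, 0, 0],
    [0.01, 0, -0.0025, 0.00013, 0, 0, 0],
    [0.01, 0, -0.0025, 0.00013, 0, 0, 0],
    [0.01, 0, -0.0025, 0.00013, 0, 0, 0],
    [0.01, 0, -0.0025, 0.00013, 0, 0, 0],
    [0.01, 0, -0.0025, 0.00013, 0, 0, 0],
    [0.01, 0, -0.0025, 0.00013, 0, 0, 0],
    [0.01, 0, -0.0025, 0.00013, 0, 0, 0],
  ],
)

```text
time: 19.45
position: [0.4805, 0.046, 0.2048]
tcp_rot: [[-0.994, 0.109, 0.0], [0.109, 0.994, 0.0], [-0.0, 0.0, -1.0]]
ft_force: [0.2, 3.2, 1.9]
opening: 0.0232
grip_force: 45.0
```

```bash
python3 -c "
from fit import *;rep()"
```

```text
t 19.45 g mm [-94.6   4.5 204.8] F griddle [-0.2  3.2  1.9] yaw 3.0329 zaxis [ 0.e+00  1.e-04 -1.e+00]
```

>>> arm_command(
  targets=[
    [0.01, 0, -0.0025, 0.0002, 0, 0, 0],
    [0.01, 0, -0.0025, 0.00015, 0, 0, 0],
    [0.01, 0, -0.0025, 0.00014, 0, 0, 0],
    [0.01, 0, -0.0025, 0.00014, 0, 0, 0],
    [0.01, 0, -0.0025, 0.00014, 0, 0, 0],
    [0.01, 0, -0.0025, 0.00014, 0, 0, 0],
    [0.01, 0, -0.0025, 0.00014, 0, 0, 0],
    [0.01, 0, -0.0025, 0.00014, 0, 0, 0],
    [0.01, 0, -0.0025, 0.00014, 0, 0, 0],
    [0.01, 0, -0.0025, 0.00014, 0, 0, 0],
    [0.01, 0, -0.0025, 0.00014, 0, 0, 0],
    [0.01, 0, -0.0025, 0.00014, 0, 0, 0],
  ],
)

```text
time: 20.65
position: [0.4776, 0.0164, 0.2032]
tcp_rot: [[-0.994, 0.108, 0.001], [0.108, 0.994, 0.001], [-0.001, 0.001, -1.0]]
ft_force: [1.2, 3.9, 5.4]
opening: 0.0233
grip_force: 45.0
```

```bash
python3 -c "
from fit import *;rep()"
```

```text
t 20.65 g mm [-94.3 -25.2 203.2] F griddle [0.8 4.  5.4] yaw 3.033 zaxis [ 7.e-04  5.e-04 -1.e+00]
```

>>> arm_command(
  targets=[
    [0.01, 0.0002, -0.0025, 0, 0, 0, 0],
    [0.01, 0.0002, -0.0025, 0.00011, 0, 0, 0],
    [0.01, 0.0002, -0.0025, 0.00012, 0, 0, 0],
    [0.01, 0, -0.0025, 0.00012, 0, 0, 0],
    [0.01, 0, -0.0025, 0.00012, 0, 0, 0],
    [0.01, 0, -0.0025, 0.00012, 0, 0, 0],
    [0.01, 0, -0.0025, 0.00012, 0, 0, 0],
    [0.01, 0, -0.0025, 0.00012, 0, 0, 0],
    [0.01, 0, -0.0025, 0.00012, 0, 0, 0],
    [0.01, 0, -0.0025, 0.00012, 0, 0, 0],
  ],
)

```text
time: 21.65
position: [0.4738, -0.0085, 0.202]
tcp_rot: [[-0.994, 0.109, -0.0], [0.109, 0.994, 0.0], [0.0, 0.0, -1.0]]
ft_force: [0.8, 5.7, 5.6]
opening: 0.0234
grip_force: 45.0
```

```bash
python3 -c "
from fit import *;rep()"
```

```text
t 21.65 g mm [-95.3 -50.3 202. ] F griddle [0.2 5.8 5.6] yaw 3.0329 zaxis [-3.e-04  4.e-04 -1.e+00]
```

>>> arm_command(
  targets=[
    [0.01, 0, -0.0025, 0, 0, 0, 0],
    [0.01, 0, -0.0025, 0.00011, 0, 0, 0],
    [0.01, 0, -0.0025, 0.00012, 0, 0, 0],
    [0.01, 0, -0.0025, 0.00012, 0, 0, 0],
    [0.01, 0, -0.0025, 0.00012, 0, 0, 0],
    [0.01, 0, -0.0025, 0.00012, 0, 0, 0],
    [0.01, 0, -0.0025, 0.00012, 0, 0, 0],
    [0.01, 0, -0.0025, 0.00012, 0, 0, 0],
    [0.01, 0, -0.0025, 0.00012, 0, 0, 0],
    [0.01, 0, -0.0025, 0.00012, 0, 0, 0],
  ],
)

```text
time: 22.65
position: [0.471, -0.0335, 0.2008]
tcp_rot: [[-0.994, 0.109, -0.001], [0.109, 0.994, 0.0], [0.001, 0.0, -1.0]]
ft_force: [0.5, 4.2, 4.5]
opening: 0.0234
grip_force: 45.0
```

```bash
python3 -c "
from fit import *;rep()"
```

```text
t 22.65 g mm [-95.3 -75.5 200.8] F griddle [0.  4.2 4.5] yaw 3.0327 zaxis [-6.e-04  1.e-04 -1.e+00]
```

>>> arm_command(
  targets=[
    [0.01, 0, -0.0025, 0.0001, 0, 0, 0],
    [0.01, 0, -0.0025, 0.00012, 0, 0, 0],
    [0.01, 0, -0.0025, 0.00012, 0, 0, 0],
    [0.01, 0, -0.0025, 0.00012, 0, 0, 0],
    [0.01, 0, -0.0025, 0.0001, 0, 0, 0],
    [0.01, 0, -0.0025, 0, 0, 0, 0],
    [0.01, 0, -0.0025, 0, 0, 0, 0],
    [0.01, 0, -0.0025, 0, 0, 0, 0],
    [0.01, 0, -0.0025, 0, 0, 0, 0],
    [0.01, 0, -0.0025, 0, 0, 0, 0],
    [0.01, 0, -0.0025, 0, 0, 0, 0],
    [0.01, 0, -0.0025, 0, 0, 0, 0],
  ],
)

```text
time: 23.85
position: [0.4679, -0.0635, 0.2002]
tcp_rot: [[-0.994, 0.109, -0.0], [0.109, 0.994, -0.0], [0.0, -0.0, -1.0]]
ft_force: [0.5, -1.0, -1.9]
opening: 0.0236
grip_force: 45.0
```

```bash
python3 - <<'E'
from fit import *
rep()
im=ctrl.camera("wrist")[:,:,::-1];sc=ctrl.camera("scene")[:,:,::-1];tp=ctrl.camera("top")[:,:,::-1]
o=np.zeros((400,800,3),np.uint8);o[:, :400]=cv2.resize(im[60:260,220:420],(400,400),interpolation=cv2.INTER_CUBIC)
o[:,400:]=cv2.resize(sc[170:290,250:370],(400,400),interpolation=cv2.INTER_CUBIC);cv2.imwrite("pics/c4.png",o)
E
```

```text
t 23.85 g mm [ -95.  -105.6  200.2] F griddle [ 0.6 -1.  -1.9] yaw 3.0327 zaxis [-2.e-04 -1.e-04 -1.e+00]
```

View pics/c4.png

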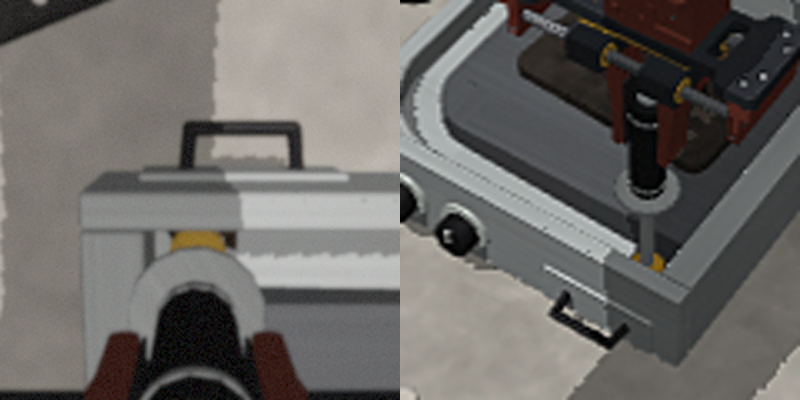

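The front run is swept clean and the foot is over the chute (wrist crop (197,243)), hanging free with Fz back to the tool weight. Now the poke.

>>> arm_command(
  targets=[
    [0.01, 0, 0, 0.004, 0, 0, 0],
    [0.01, 0, 0, 0.005, 0, 0, 0],
    [0.01, 0, 0, 0.005, 0, 0, 0],
    [0.01, 0, 0, 0.003, 0, 0, 0],
    [0.01, 0, 0, 0.001, 0, 0, 0],
    [0.01, 0, 0, 0, 0, 0, 0],
  ],
)

```text
time: 24.6
position: [0.4679, -0.0632, 0.1821]
tcp_rot: [[-0.994, 0.109, -0.0], [0.109, 0.994, -0.0], [0.0, -0.0, -1.0]]
ft_force: [0.8, -0.2, -2.5]
opening: 0.0235
grip_force: 45.0
```

>>> arm_command(
  targets=[
    [0.01, 0, 0, 0.003, 0, 0, 0],
    [0.01, 0, 0, 0.003, 0, 0, 0],
    [0.01, 0, 0, 0.001, 0, 0, 0],
    [0.01, 0, 0, 0, 0, 0, 0],
  ],
)

```text
time: 25.0
position: [0.4679, -0.0631, 0.1751]
tcp_rot: [[-0.994, 0.109, -0.0], [0.109, 0.994, 0.0], [0.0, -0.0, -1.0]]
ft_force: [-0.5, 0.9, -2.2]
opening: 0.0233
grip_force: 45.0
```

```bash
python3 -c "
from fit import *;rep()"
```

```text
t 25.0 g mm [ -95.1 -105.3  175.1] F griddle [-0.6  0.9 -2.2] yaw 3.0328 zaxis [-3.e-04  0.e+00 -1.e+00]
```

>>> arm_command(
  targets=[
    [0.01, 0, 0, 0.002, 0, 0, 0],
    [0.01, 0, 0, 0.002, 0, 0, 0],
    [0.01, 0, 0, 0, 0, 0, 0],
  ],
)

```text
time: 25.3
position: [0.4679, -0.0631, 0.171]
tcp_rot: [[-0.994, 0.108, -0.0], [0.108, 0.994, 0.0], [0.0, -0.0, -1.0]]
ft_force: [-0.3, -0.0, -1.4]
opening: 0.0238
grip_force: 45.0
```

>>> arm_command(
  targets=[
    [0.01, 0, 0, 0.002, 0, 0, 0],
    [0.01, 0, 0, 0, 0, 0, 0],
    [0.01, 0, 0, 0, 0, 0, 0],
  ],
)

```text
time: 25.6
position: [0.468, -0.0631, 0.1692]
tcp_rot: [[-0.994, 0.109, -0.0], [0.109, 0.994, 0.0], [0.0, -0.0, -1.0]]
ft_force: [-1.3, -0.9, -2.0]
opening: 0.0232
grip_force: 45.0
```

>>> arm_command(
  targets=[
    [0.01, 0, 0, -0.008, 0, 0, 0],
    [0.01, 0, 0, -0.015, 0, 0, 0],
    [0.01, 0, 0, -0.025, 0, 0, 0],
    [0.01, 0, 0, -0.03, 0, 0, 0],
    [0.01, 0, 0, -0.03, 0, 0, 0],
    [0.01, 0, 0, -0.03, 0, 0, 0],
    [0.01, 0, 0, -0.013, 0, 0, 0],
    [0.01, 0, 0, 0, 0, 0, 0],
  ],
)

```text
time: 26.4
position: [0.4688, -0.0633, 0.3219]
tcp_rot: [[-0.994, 0.109, 0.003], [0.109, 0.994, 0.001], [-0.003, 0.001, -1.0]]
ft_force: [-0.0, -0.7, -2.5]
opening: 0.0236
grip_force: 45.0
```

```bash
python3 - <<'E'
from fit import *
rep()
im=ctrl.camera("wrist")[:,:,::-1];cv2.imwrite("pics/w5.png",im)
E
```

```text
t 26.4 g mm [ -94.2 -105.4  321.9] F griddle [ 0.  -0.7 -2.5] yaw 3.0328 zaxis [ 3.5e-03  5.0e-04 -1.0e+00]
```

>>> arm_command(
  targets=[
    [0.01, -0.008, -0.0172, 0, 0, 0, 0],
    [0.01, -0.0165, -0.0347, 0, 0, 0, 0],
    [0.01, -0.0165, -0.0347, 0, 0, 0, 0],
    [0.01, -0.0165, -0.0347, 0, 0, 0, 0],
    [0.01, -0.0165, -0.0347, 0, 0, 0, 0],
    [0.01, -0.0165, -0.0347, 0, 0, 0, 0],
    [0.01, -0.0165, -0.0347, 0, 0, 0, 0],
    [0.01, -0.008, -0.0174, 0, 0, 0, 0],
    [0.01, 0, 0, 0, 0, 0, 0],
    [0.01, 0, 0, 0, 0, 0, 0],
    [0.01, 0, 0, 0, 0, 0, 0],
  ],
)

```text
time: 27.55
position: [0.5558, -0.3157, 0.3192]
tcp_rot: [[-0.994, 0.108, -0.002], [0.108, 0.994, 0.001], [0.002, 0.001, -1.0]]
ft_force: [-0.7, 0.6, -1.2]
opening: 0.0232
grip_force: 45.0
```

```bash
python3 - <<'E'
from fit import *
s=ctrl.get_state();print(s["time"],s["position"],s["tcp_rot"][:,2])
im=ctrl.camera("wrist")[:,:,::-1];cv2.imwrite("pics/w6.png",im)
w5=cv2.imread("pics/w5.png")
c=cam("wrist",s);tip=s["position"]+s["tcp_rot"]@[0,0,.143];print("tip",(proj(c,tip)-[220,60])*2,"hole",(proj(c,[.5555,-.316,.1])-[220,60])*2)
o=np.zeros((400,800,3),np.uint8);o[:, :400]=cv2.resize(im[60:260,220:420],(400,400),interpolation=cv2.INTER_CUBIC)
o[:,400:]=cv2.resize(w5[0:200,220:420],(400,400),interpolation=cv2.INTER_CUBIC);cv2.imwrite("pics/c6.png",o)
E
```

```text
27.55 [ 0.55577602 -0.31565233  0.319187  ] [-0.00150232  0.00137676 -0.99999792]
tip [[194.21096177 251.02315605]] hole [[192.88486506 220.18414979]]
```

View pics/c6.png

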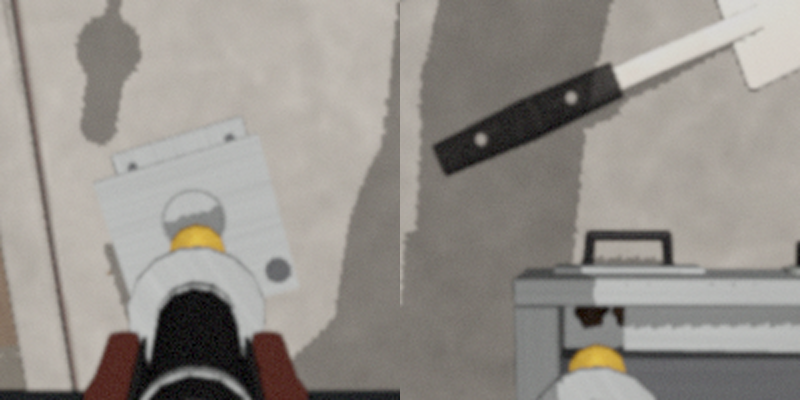

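Left: the empty stand hole is centred near (193,221), with the foot's visible arc at columns 170–226, top at row 225. Right: crusts are visible down inside the chute at (600,315), and the gutter is clean. I'll check the crust depth and the foot-to-hole alignment.

```bash
python3 - <<'E'
from fit import *
np.set_printoptions(precision=4,suppress=True)
s=ctrl.get_state();c=cam("wrist",s);im=cv2.imread("pics/w6.png")
h=cv2.cvtColor(im,cv2.COLOR_BGR2HSV);m=(h[...,0]>15)&(h[...,0]<32)&(h[...,1]>120)&(h[...,2]>90);m[:140]=0;m[195:]=0;m[:,:290]=0;m[:,350:]=0
ys,xs=np.nonzero(m);print("foot cols",xs.min(),xs.max(),"top row",ys.min())
a=np.linspace(0,2*np.pi,72);B=s["position"]+s["tcp_rot"]@[0,0,.143]
for dx,dy in[(0,0),(0,.002),(.002,0)]:
    o=s["tcp_rot"]@[dx,dy,0]
    P=np.vstack([B+o+np.c_[.012*np.cos(a),.012*np.sin(a),0*a+z] for z in(.002,.014)]);q=proj(c,P);print(dx,dy,q[:,0].min(),q[:,0].max(),q[:,1].min())
p=np.load("g.npy");st=dict(tcp_rot=s["tcp_rot"],position=np.array([.4688,-.0633,.3205]));d=cam("wrist",st)
for z in(60,30,16): print(z,(proj(d,G2W(p,np.array([[-110,-125,z],[-80,-125,z],[-80,-88,z],[-110,-88,z]])/1000))-[220,0])*2)
E
```

```text
foot cols 306 331 top row 173
0 0 302.5418638659262 331.7274805455783 172.18811991486726
0 0.002 304.97473591454525 334.1602747418007 172.18734564240742
0.002 0 302.516784509145 331.75147131318187 169.85683081788002
60 [[160.1403 301.1733]
 [160.5351 351.5509]
 [222.6645 351.7499]
 [223.3405 301.3905]]
30 [[162.2748 295.3551]
 [162.6087 342.5763]
 [220.7384 342.765 ]
 [221.3378 295.5598]]
16 [[163.1782 292.8931]
 [163.4878 338.7724]
 [219.9219 338.9565]
 [220.4902 293.0924]]
```

>>> arm_command(
  targets=[
    [0.01, 0.0005, -0.0012, 0.02, 0, 0, 0],
    [0.01, 0, 0, 0.03, 0, 0, 0],
    [0.01, 0, 0, 0.014, 0, 0, 0],
    [0.01, 0, 0, 0.004, 0, 0, 0],
    [0.01, 0, 0, 0.004, 0, 0, 0],
    [0.01, 0, 0, 0.004, 0, 0, 0],
    [0.01, 0, 0, 0.004, 0, 0, 0],
    [0.01, 0, 0, 0.002, 0, 0, 0],
    [0.01, 0, 0, 0, 0, 0, 0],
  ],
)

```text
time: 28.5
position: [0.5553, -0.3181, 0.2383]
tcp_rot: [[-0.994, 0.109, -0.0], [0.109, 0.994, 0.0], [0.0, 0.0, -1.0]]
ft_force: [0.4, -0.3, -0.9]
opening: 0.0234
grip_force: 45.0
```

```bash
python3 - <<'E'
from fit import *
s=ctrl.get_state();print(s["time"],s["position"],s["tcp_rot"][:,2],s["ft_force"],s["ft_torque"])
E
```

```text
28.5 [ 0.55534877 -0.31812885  0.23826793] [-5.49810007e-06  8.53181733e-05 -9.99999996e-01] [ 0.37828855 -0.30645005 -0.92667756] [ 0.03393297  0.02754031 -0.03429814]
```

>>> arm_command(
  targets=[
    [0.01, 0, 0.001, 0.006, 0, 0, 0],
    [0.01, 0, 0, 0.015, 0, 0, 0],
    [0.01, 0, 0, 0.02, 0, 0, 0],
    [0.01, 0, 0, 0.02, 0, 0, 0],
    [0.01, 0, 0, 0.012, 0, 0, 0],
    [0.01, 0, 0, 0.004, 0, 0, 0],
    [0.01, 0, 0, 0, 0, 0, 0],
    [0.01, 0, 0, 0, 0, 0, 0],
  ],
)

```text
time: 29.3
position: [0.5558, -0.3175, 0.162]
tcp_rot: [[-0.994, 0.109, 0.001], [0.109, 0.994, -0.001], [-0.001, -0.0, -1.0]]
ft_force: [-0.4, -0.0, -2.0]
opening: 0.0237
grip_force: 45.0
```

>>> arm_command(
  targets=[
    [0.01, 0, 0, 0.002, 0, 0, 0],
    [0.01, 0, 0, 0.002, 0, 0, 0],
    [0.01, 0, 0, 0, 0, 0, 0],
  ],
)

```text
time: 29.6
position: [0.5555, -0.3171, 0.1573]
tcp_rot: [[-0.994, 0.109, 0.0], [0.109, 0.994, 0.0], [-0.0, 0.0, -1.0]]
ft_force: [-0.4, 1.1, -2.6]
opening: 0.0231
grip_force: 45.0
```

>>> arm_command(
  targets=[
    [0.01, 0, 0, 0.001, 0, 0, 0],
    [0.01, 0, 0, 0.001, 0, 0, 0],
    [0.01, 0, 0, 0, 0, 0, 0],
  ],
)

```text
time: 29.9
position: [0.5554, -0.317, 0.1551]
tcp_rot: [[-0.994, 0.108, -0.0], [0.108, 0.994, 0.0], [0.0, 0.0, -1.0]]
ft_force: [0.5, -0.0, -1.3]
opening: 0.0234
grip_force: 45.0
```

>>> arm_command(
  targets=[
    [0.01, 0, 0, 0.0005, 0, 0, 0],
    [0.01, 0, 0, 0, 0, 0, 0],
  ],
)

```text
time: 30.1
position: [0.5555, -0.3171, 0.1549]
tcp_rot: [[-0.994, 0.109, 0.0], [0.109, 0.994, 0.0], [-0.0, 0.0, -1.0]]
ft_force: [0.2, 0.6, -1.6]
opening: 0.0237
grip_force: 45.0
```

>>> arm_command(
  targets=[
    [0.01, 0, 0, 0.0007, 0, 0, 0],
    [0.01, 0, 0, 0, 0, 0, 0],
  ],
)

```text
time: 30.3
position: [0.5556, -0.3172, 0.1548]
tcp_rot: [[-0.994, 0.109, 0.001], [0.109, 0.994, 0.0], [-0.001, 0.0, -1.0]]
ft_force: [-1.6, 2.3, 4.5]
opening: 0.0236
grip_force: 45.0
```

>>> arm_command(
  targets=[
    [0.028, 0, 0, 0, 0, 0, 0],
    [0.035, 0, 0, 0, 0, 0, 0],
    [0.045, 0, 0, 0, 0, 0, 0],
    [0.055, 0, 0, 0, 0, 0, 0],
    [0.06, 0, 0, 0, 0, 0, 0],
    [0.06, 0, 0, 0, 0, 0, 0],
  ],
)

```text
time: 30.9
position: [0.5555, -0.3171, 0.154]
tcp_rot: [[-0.994, 0.109, -0.0], [0.109, 0.994, 0.0], [0.0, 0.0, -1.0]]
ft_force: [-0.3, -0.3, 0.2]
opening: 0.0593
grip_force: 0.0
```

>>> arm_command(
  targets=[
    [0.06, 0, 0, -0.01, 0, 0, 0],
    [0.06, 0, 0, -0.03, 0, 0, 0],
    [0.06, 0, 0, -0.04, 0, 0, 0],
    [0.06, 0, 0, -0.04, 0, 0, 0],
    [0.06, 0, 0, -0.04, 0, 0, 0],
    [0.06, 0, 0, -0.02, 0, 0, 0],
    [0.06, 0, 0, 0, 0, 0, 0],
  ],
)

```text
time: 31.6
position: [0.5563, -0.3183, 0.3385]
tcp_rot: [[-0.994, 0.109, 0.006], [0.109, 0.994, -0.003], [-0.006, -0.002, -1.0]]
ft_force: [-0.5, -0.4, 0.4]
opening: 0.06
grip_force: 0.0
```

>>> arm_command(
  targets=[
    [0.06, 0, 0.03, 0, 0, 0, 0],
    [0.06, 0, 0.045, 0, 0, 0, 0],
    [0.06, 0, 0.045, 0, 0, 0, 0],
    [0.06, 0, 0.045, 0, 0, 0, 0],
    [0.06, 0, 0.045, 0, 0, 0, 0],
    [0.06, 0, 0.03, 0, 0, 0, 0],
    [0.06, 0, 0.01, 0, 0, 0, 0],
    [0.06, 0, 0, 0, 0, 0, 0],
    [0.06, 0, 0, 0, 0, 0, 0],
  ],
)

```text
time: 32.5
position: [0.5822, -0.0705, 0.3339]
tcp_rot: [[-0.994, 0.11, -0.0], [0.11, 0.994, -0.001], [0.0, -0.001, -1.0]]
ft_force: [0.9, 0.8, -0.1]
opening: 0.0603
grip_force: 0.0
```

```bash
python3 - <<'E'
from fit import *
rep()
w=ctrl.camera("wrist")[:,:,::-1];sc=ctrl.camera("scene")[:,:,::-1]
s=ctrl.get_state();p=np.load("g.npy");c=cam("wrist",s)
print("chute",proj(c,G2W(p,np.array([[-95,-106,60]])/1000)),"end",proj(c,G2W(p,np.array([[72,120,65]])/1000)))
o=np.zeros((550,800,3),np.uint8)
o[:250,:400]=cv2.resize(w,(400,250),interpolation=cv2.INTER_AREA);
x,y=proj(c,G2W(p,np.array([[-95,-106,60]])/1000))[0].astype(int);y0=max(0,min(y-30,340));x0=max(0,min(x-40,560))
o[250:550,:400]=cv2.resize(w[y0:y0+60,x0:x0+80],(400,300),interpolation=cv2.INTER_CUBIC)
o[:400,400:]=cv2.resize(sc[170:310,390:530],(400,400),interpolation=cv2.INTER_CUBIC)
cv2.imwrite("pics/c7.png",o)
E
```

```text
t 32.5 g mm [  19.3 -100.   333.9] F griddle [ 0.8  0.9 -0.1] yaw 3.031 zaxis [-5.0e-04 -1.1e-03 -1.0e+00]
chute [[312.27063225  63.03210429]] end [[493.12032472 204.50320879]]
```

View pics/c7.png

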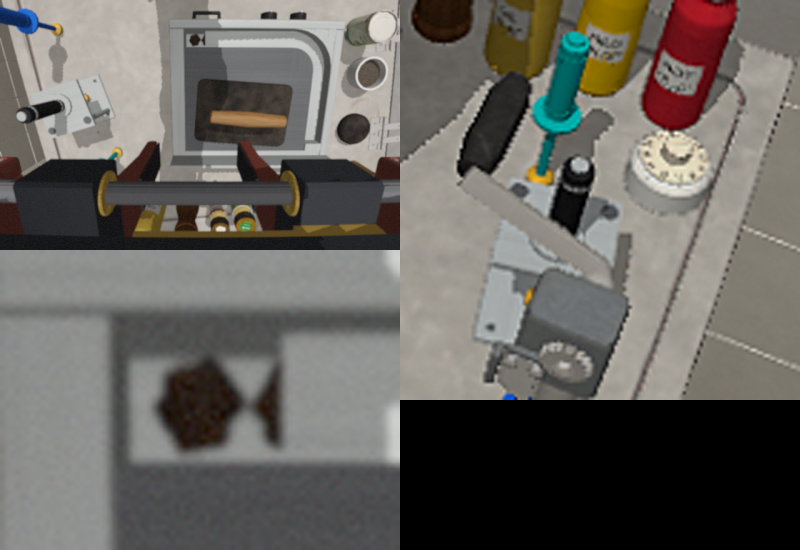

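The final view shows the gutter clear of crusts. Two are visible on the tray floor below the chute, one of them partly under the liner; the third is hidden. The scraper hangs in its stand and everything else is where it was. Handing in.

```bash
python3 -c "
from cell import ctrl
print(ctrl.close_job())"
```

```text
the job is handed in; nothing more can be done
None
```

The job is handed in at about 32.5 s: the gutter was swept clear, the chute was poked to about 26 mm above the worktop, and the scraper is back in its stand; two crusts are visible in the tray, the third is out of sight and presumed there too.

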